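# Find the full seed box for sowing

### The job

Three identical closed seed boxes stand on the potting bench, and only one of them still has seed in it: lift them to feel which one is heavy, and set that full one upright on the yellow sprung plate in the seeder's black loading tray, where its weight keeps the plate pressed down. Any empty box you lift goes back upright on the spot where it stood; set the boxes down, do not drop them.

Things in the scene. Friction and masses are not known exactly. Their poses are not given: they have to be found in the camera images.
- box_a: one of three look-alike closed seed boxes: white with a flush green lid and a brown label on each end, one rigid piece with flat sides, 90 (its x) x 55 (its y) x 100 mm tall; origin at the centre of its underside, z up. One of the three weighs 0.44 to 0.58 kg (full), the others 0.08 to 0.12 kg (empty); which one changes from start to start, and neither name nor place tells
- box_b: one of three look-alike closed seed boxes: white with a flush green lid and a brown label on each end, one rigid piece with flat sides, 90 (its x) x 55 (its y) x 100 mm tall; origin at the centre of its underside, z up. One of the three weighs 0.44 to 0.58 kg (full), the others 0.08 to 0.12 kg (empty); which one changes from start to start, and neither name nor place tells
- box_c: one of three look-alike closed seed boxes: white with a flush green lid and a brown label on each end, one rigid piece with flat sides, 90 (its x) x 55 (its y) x 100 mm tall; origin at the centre of its underside, z up. One of the three weighs 0.44 to 0.58 kg (full), the others 0.08 to 0.12 kg (empty); which one changes from start to start, and neither name nor place tells
- seat (a point): centre of the top face of the yellow sprung plate, 170 (x) x 130 mm (y), z up. Round it the fixed black tray, 200 x 160 mm outside, 6 mm walls up to 45 mm over the bench; a blue housing 75 mm high adjoins its -y side. The plate's top is 36 mm over the bench when free and slides down 12 mm to a stop: under 2 N (an empty box) leaves it up, over 3.2 N (the full box) takes it to the stop

How it is judged:
At the end, for the whole second after the job is handed in: One box stands on the yellow plate (underside within 8 mm of it, centre over it) and its weight keeps the plate's top below 28 mm over the bench; the other two are within 30 mm of where they stood; all are upright within about 10 degrees, released and at rest (height (world z) of seat below 0.028 m and ((x of box_a in the frame of seat between -0.085 and 0.085 m and y of box_a in the frame of seat between -0.065 and 0.065 m and z of box_a in the frame of seat between -0.008 and 0.008 m and distance of each of box_b, box_c from where it was at the start of the episode below 0.03 m) or (x of box_b in the frame of seat between -0.085 and 0.085 m and y of box_b in the frame of seat between -0.065 and 0.065 m and z of box_b in the frame of seat between -0.008 and 0.008 m and distance of each of box_a, box_c from where it was at the start of the episode below 0.03 m) or (x of box_c in the frame of seat between -0.085 and 0.085 m and y of box_c in the frame of seat between -0.065 and 0.065 m and z of box_c in the frame of seat between -0.008 and 0.008 m and distance of each of box_a, box_b from where it was at the start of the episode below 0.03 m)) and angle between each of box_a, box_b, box_c's own z axis and vertical below 0.17 rad and linear speed of each of box_a, box_b, box_c below 0.02 m/s); the robot touches nothing.
It fails at once if a box is dropped (falls free faster than 0.8 m/s, a drop of about 33 mm) ((linear speed of box_a above 0.8 m/s and contact force between the fingers and box_a below 0.05 N) or (linear speed of box_b above 0.8 m/s and contact force between the fingers and box_b below 0.05 N) or (linear speed of box_c above 0.8 m/s and contact force between the fingers and box_c below 0.05 N)).
It also fails if it takes over 69 s, if anything falls off the work surface, if the arm or the gripper's body presses on something with over 40 N, if the wrist force passes 120 N, or if a joint passes its speed limit or range.

### The arm

A 6-joint arm with a two-finger parallel gripper is mounted at the origin on the work surface. World frame = base frame: x ahead of the robot, y to its left, z up, the work surface at z = 0. Lengths are in m, angles in rad, forces in N, time in s.
With the tool pointing down it reaches from about 0.35 to 0.85 m from the base axis. Payload 8.1 kg.
Tool frame: the origin (TCP) lies on the centre line of the jaws, within the pads' length; the fingertips stand 17 mm ahead of it and the grasp point (between the pads) lies 2 mm behind it; x points along the fingers, z is the direction in which the jaws open and shut, and the axes are right-handed (so a half turn about x gives the same grasp; the last joint's range is limited). The gripper opens to 93 mm and grips with 3 to 60 N. Pads are 15 mm wide; open, the fingers measure 128 mm over their backs; the gripper's body (75 mm by 188 mm) begins 65 mm behind the grasp point.
Start: joints at [1.171, 0.13, 1.488, -0, 1.523, -0.085], TCP at [0.186, 0.571, 0.236] pointing down, gripper open.
Joint ranges: [-2.96, 2.96], [-0.89, 2.26], [0.02, 2.5], [-1.34, 4.48], [0, 2.73], [-2.66, 2.66]. Speed limits (rad/s): [2.39, 2.39, 2.79, 3.14, 3.14, 3.14].

### API

Orientations are given as a rotation vector (axis times angle).
In Python, from plant import telemetry, optics, workorder gives the robot as it stands.
- The arm moves only by the shell command python3 -m inch 'ROWS' [FORCE]. ROWS is JSON, a list that holds one entry, the list of rows, each a list of 7 numbers: the shift along the tool's x, y, z in m, then the turn, a rotation vector about the tool's x, y, z in rad, then the opening, from 0 (shut) to 1 (fully open). In form: [[[tx, ty, tz, ax, ay, az, grip], ...]]. A call has 1 to 20 rows; each row shifts and turns the pose as measured when the row begins, along the tool's axes as they then stand; what a row does not reach is not made up. A row lasts 1/10 s, in which the tool goes at most 50 mm and 8.59 degrees, less where a joint would pass 70% of its speed; a pose out of reach is approached as far as the arm can. A call is refused whole if a number of a shift passes 0.05 or a number of a turn 0.15, either way. A call with a gripper value outside its range is refused whole. The fingers move at their own pace and stop on an object; FORCE is the grip in N (left out, the last holds). Time passes only in rows, so rows that do not move let the fingers close. It gives the time, the measured TCP pose, the force and the opening at its end, in the units of the state.
- telemetry.read_state(): the state, without advancing time (a new reading comes with each control period).
- optics.read_camera(name): name is "scene" or "top"; returns a dict with "frame" (384x512x3 uint8, blue, green, red), "fx", "fy", "cx", "cy" (pixels), "rvec" (rotation vector, rad) and "tvec" (3), from world to camera coordinates, as OpenCV has them. Camera axes: x right, y down, z forward; pixel columns grow to the right and rows downward; lengths in m; the calibration is good to about 2 mm. A picture is of the moment at which its call begins. There is no depth.
- workorder.close_job(): hands the job in, once; it reports no verdict.
The state is a dict: "t": time; "q": joint angles; "dq": joint speeds; "joint_torque": joint torques, N m; "tool_pos": TCP position; "orientation": TCP orientation; "force": force on the tool from outside, world axes, zero at the start; "wrist_torque": the same for the moment, N m; "opening": finger opening in m.
Only numpy, scipy, OpenCV 4.12 (cv2) and the standard library are available. Lean on these libraries where they do the work, as an engineer would, in place of code of your own. Each camera call takes 0.05 s, during which the arm holds its last target. There are 200 camera calls.

## Working session

There is one attempt and no reset: what is moved stays moved. The work goes in short steps, Python scripts to look and compute and a shell command to move; the robot and the scene stay as the last step left them, time stands still between calls to the robot, and variables do not carry over. Pictures are saved under pics/ and viewed, on a budget of 10 in all, crops included, one or two more only if the job needs it, and the job is handed in when it is done.

```bash
ls; mkdir -p pics; python3 - <<'E'
from plant import telemetry, optics
import cv2,numpy as np
s=telemetry.read_state(); print({k:np.round(v,3).tolist() for k,v in s.items()})
for n in("scene","top"):
    c=optics.read_camera(n); cv2.imwrite(f"pics/{n}0.png",c["frame"])
    print(n,[np.round(c[k],4).tolist() for k in("fx","fy","cx","cy","rvec","tvec")])
    R=cv2.Rodrigues(np.array(c["rvec"],float))[0];print(-R.T@np.ravel(c["tvec"]))
E
```

```text
pics
{'t': 0.0, 'q': [1.171, 0.131, 1.489, 0.0, 1.523, -0.085], 'dq': [0.0, -0.001, 0.0, -0.001, -0.002, 0.0], 'joint_torque': [-0.0, -55.985, -49.176, 0.077, 0.036, -0.0], 'tool_pos': [0.186, 0.57, 0.235], 'orientation': [-0.975, 1.343, 0.974], 'force': [0.615, -0.298, 0.072], 'wrist_torque': [-0.046, -0.024, -0.02], 'opening': 0.093}
scene [496.3313, 496.3313, 256.0498, 185.2158, [2.0567, 1.6907, -0.4916], [-0.153, -0.4478, 1.611]]
[ 1.24751007 -0.08957645  1.12022853]
top [416.4807, 416.4807, 257.5722, 189.317, [2.1913, -2.1576, 0.1225], [0.0025, 0.5842, 1.0787]]
[0.47167493 0.02284883 1.13220334]
```

View pics/scene0.png

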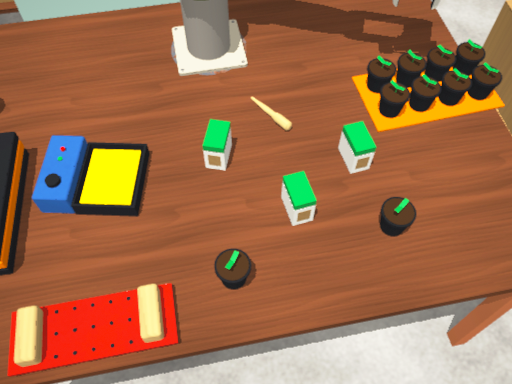

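View pics/top0.png

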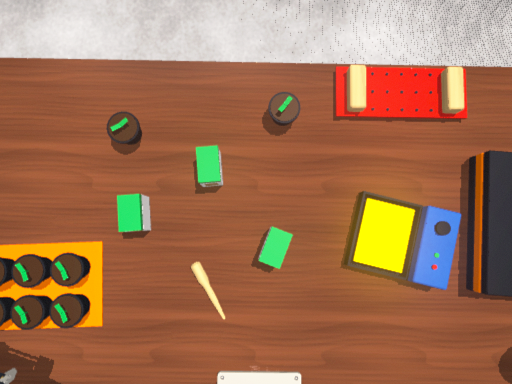

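The scene view shows three boxes, with lids at about (217,135), (298,190) and (357,140), and the yellow plate at (113,177). The top view has the lids at (209,166), (133,213) and (276,247), and the plate at (384,234). Next I'll segment and triangulate them.

```bash
cat > h.py <<'E'
import cv2,numpy as np
from plant import telemetry, optics
from scipy.spatial.transform import Rotation as Ro
def cam(n):
    c=optics.read_camera(n); K=np.array([[c["fx"],0,c["cx"]],[0,c["fy"],c["cy"]],[0,0,1]])
    R=cv2.Rodrigues(np.array(c["rvec"],float))[0]; return c["frame"],K,R,np.ravel(c["tvec"])
def plane(p,K,R,t,z):
    d=(R.T@np.linalg.inv(K)@np.c_[p,np.ones(len(p))].T).T; o=-R.T@t
    return (o+d*((z-o[2])/d[:,2])[:,None])[:,:2]
def blobs(f,lo,hi,amin):
    m=cv2.inRange(cv2.cvtColor(f,cv2.COLOR_BGR2HSV),lo,hi)
    return [c.reshape(-1,2).astype(float) for c in cv2.findContours(m,cv2.RETR_EXTERNAL,cv2.CHAIN_APPROX_NONE)[0] if cv2.contourArea(c)>amin]
def cen(c):
    m=cv2.moments(c.astype(np.int32)); return np.array([m["m10"],m["m01"]])/m["m00"]
G=((55,150,80),(75,255,255),350); Y=((27,150,150),(33,255,255),1500)
def find(z=dict(g=.1,y=.036)):
    T=cam("top");S=cam("scene");out=[]
    for k,col in(("g",G),("y",Y)):
        bt=blobs(T[0],*col);bs=blobs(S[0],*col)
        for c in bt:
            r=cv2.minAreaRect(plane(c,*T[1:],z[k]).astype(np.float32)); best=None
            for d in bs:
                P=[X[1]@np.c_[X[2],X[3]] for X in(T,S)]
                X=cv2.triangulatePoints(P[0],P[1],cen(c),cen(d)).ravel();X=X[:3]/X[3]
                e=np.linalg.norm(plane([cen(d)],*S[1:],z[k])[0]-r[0])
                if best is None or e<best[0]:best=(e,X)
            b=cv2.boxPoints(r);e=[b[1]-b[0],b[2]-b[1]];l=max(e,key=np.linalg.norm)
            out.append((k,np.round(r[0],4),np.round(sorted(r[1]),4),"long-axis deg %.1f"%(np.degrees(np.arctan2(l[1],l[0]))%180),"tri",np.round(best[1],4),"mis %.4f"%best[0]))
    return out
def st():
    s=telemetry.read_state();M=Ro.from_rotvec(s["orientation"]).as_matrix()
    print("t %.2f"%s["t"],"p",np.round(s["tool_pos"],4),"F",np.round(s["force"],2),"open %.4f"%s["opening"],"q",np.round(s["q"],3));print(np.round(M,3));return s,M
E
python3 - <<'E'
from h import *
for o in find():print(*o)
st()
E
```

```text
g [ 0.4344 -0.0332] [0.0537 0.0876] long-axis deg 159.4 tri [ 0.4337 -0.0352  0.0895] mis 0.0082
g [0.5148 0.3281] [0.0571 0.0888] long-axis deg 5.5 tri [0.5149 0.3293 0.0903] mis 0.0081
g [0.6392 0.1383] [0.054 0.089] long-axis deg 5.7 tri [0.6403 0.1377 0.0914] mis 0.0070
y [ 0.4687 -0.3217] [0.1289 0.1679] long-axis deg 166.8 tri [ 0.4676 -0.3256  0.0285] mis 0.0052
t 0.20 p [0.1856 0.5702 0.235 ] F [0.44 0.1  0.45] open 0.0929 q [ 1.171  0.131  1.489 -0.     1.523 -0.085]
[[-0.    -0.951  0.31 ]
 [-0.001  0.31   0.951]
 [-1.     0.    -0.001]]
```

```bash
cat >> h.py <<'E'
def togo(x,y,z,yaw):
    s,M=st();d=M.T@(np.array([x,y,z])-s["tool_pos"])
    t=np.radians(yaw);T=np.array([[0,-np.sin(t),np.cos(t)],[0,np.cos(t),np.sin(t)],[-1,0,0]])
    print("shift",np.round(d,4),"shift after turn",np.round(T.T@(np.array([x,y,z])-s["tool_pos"]),4),"turn",np.round(Ro.from_matrix(M.T@T).as_rotvec(),3))
E
python3 -m inch '[[[0,0,0,-0.137,0,0,1],[0,0,0,-0.137,0,0,1],[0,0,0,-0.137,0,0,1],[0,-0.03,-0.027,0,0,0,1],[0,-0.03,-0.027,0,0,0,1],[0,-0.03,-0.027,0,0,0,1],[0,-0.03,-0.027,0,0,0,1],[0,-0.03,-0.027,0,0,0,1],[0,-0.03,-0.027,0,0,0,1],[0,-0.03,-0.027,0,0,0,1],[0,-0.03,-0.027,0,0,0,1],[0,-0.03,-0.027,0,0,0,1],[0,-0.03,-0.027,0,0,0,1],[0,0,0,0,0,0,1],[0,0,0,0,0,0,1]]]' 25
python3 -c "from h import *;togo(.5148,.3285,.07,95.5)"
```

```text
t: 1.7
tool_pos: [0.5244, 0.3257, 0.2304]
orientation: [-1.296, 1.159, 1.297]
force: [-0.6, 0.1, 0.2]
opening: 0.0933
t 1.70 p [0.5244 0.3257 0.2304] F [-0.63  0.13  0.19] open 0.0933 q [ 0.474  0.185  1.437 -0.002  1.526 -1.214]
[[-0.005 -0.993 -0.117]
 [-0.005 -0.117  0.993]
 [-1.     0.005 -0.004]]
shift [0.1604 0.0084 0.0046] shift after turn [0.1604 0.0093 0.0037] turn [ 0.021 -0.004 -0.005]
```

```bash
python3 -m inch '[[[0.01,0.0085,0.004,0.021,-0.004,-0.005,1],[0.025,0,0,0,0,0,1],[0.025,0,0,0,0,0,1],[0.025,0,0,0,0,0,1],[0.025,0,0,0,0,0,1],[0.02,0,0,0,0,0,1],[0.02,0,0,0,0,0,1],[0,0,0,0,0,0,1],[0,0,0,0,0,0,1]]]' 25
python3 -c "from h import *;togo(.5148,.3285,.07,95.5)"
```

```text
t: 2.6
tool_pos: [0.5071, 0.337, 0.0767]
orientation: [-1.285, 1.156, 1.287]
force: [-0.6, -0.3, 0.6]
opening: 0.0929
t 2.60 p [0.5071 0.337  0.0767] F [-0.59 -0.35  0.58] open 0.0929 q [ 0.501  0.28   1.617  0.002  1.244 -1.176]
[[-0.    -0.994 -0.105]
 [ 0.002 -0.105  0.994]
 [-1.     0.     0.002]]
shift [ 0.0067 -0.0068 -0.0092] shift after turn [ 0.0067 -0.0069 -0.0092] turn [ 0.009  0.002 -0.   ]
```

```bash
python3 -m inch '[[[0.007,-0.007,-0.009,0.009,0,0,1],[0,0,0,0,0,0,1],[0,0,0,0,0,0,1]]]' 25
python3 -c "from h import *;togo(.5148,.3285,.07,95.5)
for o in find():print(*o)"
```

```text
t: 2.9
tool_pos: [0.5167, 0.3297, 0.0726]
orientation: [-1.279, 1.156, 1.279]
force: [-0.4, 0.1, 0.1]
opening: 0.0931
t 2.90 p [0.5167 0.3297 0.0726] F [-0.44  0.14  0.09] open 0.0931 q [ 0.483  0.291  1.612  0.002  1.234 -1.185]
[[ 0.004 -0.995 -0.097]
 [ 0.004 -0.097  0.995]
 [-1.    -0.004  0.004]]
shift [ 0.0026  0.002  -0.0011] shift after turn [ 0.0026  0.002  -0.001 ] turn [0.001 0.004 0.004]
g [ 0.4344 -0.0332] [0.0537 0.0876] long-axis deg 159.4 tri [ 0.4337 -0.0352  0.0895] mis 0.0082
g [0.6391 0.1383] [0.054  0.0893] long-axis deg 5.7 tri [0.6402 0.1378 0.0913] mis 0.0071
y [ 0.4687 -0.3219] [0.1286 0.1679] long-axis deg 166.9 tri [ 0.4676 -0.3257  0.0283] mis 0.0052
```

Aligned. Grip, then lift a short way.

```bash
python3 -m inch '[[[0,0,0,0,0,0,0.45],[0,0,0,0,0,0,0.3],[0,0,0,0,0,0,0.2],[0,0,0,0,0,0,0.2],[0,0,0,0,0,0,0.2],[0,0,0,0,0,0,0.2]]]' 25
python3 -m inch '[[[-0.01,0,0,0,0,0,0.2],[-0.015,0,0,0,0,0,0.2],[-0.015,0,0,0,0,0,0.2],[0,0,0,0,0,0,0.2],[0,0,0,0,0,0,0.2],[0,0,0,0,0,0,0.2],[0,0,0,0,0,0,0.2],[0,0,0,0,0,0,0.2]]]'
python3 -m inch '[[[0,0,0,0,0,0,0.2],[0,0,0,0,0,0,0.2]]]'
```

```text
t: 3.6
tool_pos: [0.5172, 0.3299, 0.0736]
orientation: [-1.279, 1.155, 1.278]
force: [-0.3, 0.0, 0.7]
opening: 0.055
t: 4.4
tool_pos: [0.517, 0.3299, 0.1179]
orientation: [-1.279, 1.154, 1.278]
force: [-0.7, 0.1, -1.1]
opening: 0.0551
t: 4.6
tool_pos: [0.5165, 0.3296, 0.1168]
orientation: [-1.279, 1.155, 1.279]
force: [0.2, 0.1, -1.2]
opening: 0.0551
```

−1.2 N is about 0.1 kg, so this box is empty. I'll put it back.

```bash
python3 -m inch '[[[0.015,0,0,0,0,0,0.2],[0.015,0,0,0,0,0,0.2],[0,0,0,0,0,0,0.2],[0,0,0,0,0,0,0.2],[0,0,0,0,0,0,0.2]]]'
```

```text
t: 5.1
tool_pos: [0.5152, 0.3289, 0.0817]
orientation: [-1.279, 1.159, 1.281]
force: [-0.5, 0.2, -0.3]
opening: 0.0548
```

```bash
python3 -c "from h import *;togo(.5170,.3298,.0725,95.5)"
```

```text
t 5.10 p [0.5152 0.3289 0.0817] F [-0.53  0.22 -0.26] open 0.0548 q [ 0.483  0.279  1.608  0.002  1.252 -1.185]
[[ 0.001 -0.995 -0.097]
 [ 0.003 -0.097  0.995]
 [-1.    -0.001  0.003]]
shift [ 0.0092 -0.0018  0.0007] shift after turn [ 0.0092 -0.0019  0.0007] turn [0.001 0.003 0.001]
```

```bash
python3 -m inch '[[[0.005,-0.001,0,0,0.002,0,0.2],[0.004,0,0,0,0,0,0.2],[0,0,0,0,0,0,0.2],[0,0,0,0,0,0,0.2]]]'
python3 -c "from h import *;togo(.5170,.3298,.0725,95.5)"
```

```text
t: 5.5
tool_pos: [0.5174, 0.3295, 0.0736]
orientation: [-1.281, 1.158, 1.278]
force: [-0.1, 0.8, -1.5]
opening: 0.055
t 5.50 p [0.5174 0.3295 0.0736] F [-0.06  0.84 -1.48] open 0.0550 q [ 0.484  0.292  1.608 -0.     1.237 -1.184]
[[ 0.003 -0.995 -0.097]
 [ 0.002 -0.097  0.995]
 [-1.    -0.003  0.001]]
shift [0.0011 0.0004 0.0003] shift after turn [0.0011 0.0004 0.0003] turn [0.001 0.001 0.003]
```

```bash
python3 -m inch '[[[0.001,0,0,0,0,0,0.2],[0,0,0,0,0,0,0.7],[0,0,0,0,0,0,1],[0,0,0,0,0,0,1],[0,0,0,0,0,0,1],[-0.015,0,0,0,0,0,1],[-0.025,0,0,0,0,0,1],[-0.03,0,0,0,0,0,1],[-0.03,0,0,0,0,0,1],[-0.02,-0.0,0,0,0,0,1],[0,-0.015,-0.03,0,0,0,1],[0,-0.015,-0.03,0,0,0,1],[0,-0.015,-0.03,0,0,0,1],[0,-0.015,-0.03,0,0,0,1],[0,-0.015,-0.03,0,0,0,1],[0,-0.015,-0.03,0,0,0,1],[0,-0.01,-0.02,0,0,0,1],[0,0,0,0,0,0,1],[0,0,0,0,0,0,1]]]'
python3 -c "from h import *;togo(.6394,.1383,.12,95.7)
for o in find():print(*o)"
```

```text
t: 7.4
tool_pos: [0.6423, 0.1348, 0.217]
orientation: [-1.287, 1.143, 1.271]
force: [-0.5, -0.3, 0.0]
opening: 0.0934
t 7.40 p [0.6423 0.1348 0.217 ] F [-0.48 -0.29  0.02] open 0.0934 q [ 0.126  0.271  1.362  0.004  1.489 -1.544]
[[ 0.018 -0.995 -0.099]
 [ 0.006 -0.099  0.995]
 [-1.    -0.019  0.005]]
shift [0.097  0.0044 0.0034] shift after turn [0.097  0.0026 0.0038] turn [0.    0.005 0.019]
g [ 0.4344 -0.0332] [0.0537 0.0876] long-axis deg 159.4 tri [ 0.4337 -0.0352  0.0895] mis 0.0082
y [ 0.4687 -0.3216] [0.1275 0.1679] long-axis deg 166.9 tri [ 0.4675 -0.3256  0.0282] mis 0.0053
```

```bash
python3 -m inch '[[[0,0.001,0.002,0,0.005,0.018,1],[0.03,0,0,0,0,0,1],[0.03,0,0,0,0,0,1],[0.025,0,0,0,0,0,1],[0,0,0,0,0,0,1],[0,0,0,0,0,0,1]]]'
python3 -c "from h import *;togo(.6394,.1383,.0725,95.7)"
```

```text
t: 8.1
tool_pos: [0.639, 0.1451, 0.133]
orientation: [-1.289, 1.156, 1.289]
force: [-0.8, -0.9, 0.5]
opening: 0.0927
t 8.10 p [0.639  0.1451 0.133 ] F [-0.84 -0.88  0.46] open 0.0927 q [ 1.450e-01  3.420e-01  1.432e+00 -1.000e-03  1.367e+00 -1.535e+00]
[[-0.    -0.994 -0.109]
 [-0.001 -0.109  0.994]
 [-1.     0.    -0.001]]
shift [ 0.0605  0.0003 -0.0067] shift after turn [ 0.0605  0.0003 -0.0068] turn [ 0.01  -0.001 -0.   ]
```

```bash
python3 -m inch '[[[0,0,-0.007,0.01,0,0,1],[0,0,0,0,0,0,1],[0.02,0,0,0,0,0,1],[0.02,0,0,0,0,0,1],[0.02,0,0,0,0,0,1],[0,0,0,0,0,0,1],[0,0,0,0,0,0,1]]]'
python3 -c "from h import *;togo(.6394,.1383,.0725,95.7)"
```

```text
t: 8.8
tool_pos: [0.647, 0.1386, 0.0843]
orientation: [-1.288, 1.149, 1.269]
force: [-0.3, 0.1, 0.8]
opening: 0.093
t 8.80 p [0.647  0.1386 0.0843] F [-0.3   0.06  0.8 ] open 0.0930 q [ 1.340e-01  3.900e-01  1.466e+00 -1.000e-03  1.270e+00 -1.535e+00]
[[ 0.016 -0.995 -0.098]
 [ 0.002 -0.098  0.995]
 [-1.    -0.016 -0.   ]]
shift [0.0117 0.0077 0.0004] shift after turn [0.0118 0.0075 0.0005] turn [-0.001 -0.     0.016]
```

```bash
python3 -m inch '[[[0.011,0.007,0,0,0,0.016,1],[0,0,0,0,0,0,1],[0,0,0,0,0,0,1],[0,0,0,0,0,0,0.5],[0,0,0,0,0,0,0.3],[0,0,0,0,0,0,0.2],[0,0,0,0,0,0,0.2],[0,0,0,0,0,0,0.2],[0,0,0,0,0,0,0.2]]]' 25
python3 -c "from h import *;togo(.6394,.1383,.0725,95.7)"
```

```text
t: 9.7
tool_pos: [0.6427, 0.1382, 0.0781]
orientation: [-1.283, 1.157, 1.277]
force: [-0.6, 0.3, -0.8]
opening: 0.0548
t 9.70 p [0.6427 0.1382 0.0781] F [-0.58  0.27 -0.83] open 0.0548 q [ 0.134  0.394  1.472 -0.     1.269 -1.535]
[[ 0.006 -0.995 -0.098]
 [ 0.001 -0.098  0.995]
 [-1.    -0.006  0.   ]]
shift [0.0056 0.0033 0.0004] shift after turn [0.0056 0.0032 0.0004] turn [-0.002  0.     0.006]
```

```bash
python3 -m inch '[[[-0.01,0,0,0,0,0,0.2],[-0.015,0,0,0,0,0,0.2],[-0.015,0,0,0,0,0,0.2],[0,0,0,0,0,0,0.2],[0,0,0,0,0,0,0.2],[0,0,0,0,0,0,0.2],[0,0,0,0,0,0,0.2],[0,0,0,0,0,0,0.2]]]'
python3 -m inch '[[[0,0,0,0,0,0,0.2],[0,0,0,0,0,0,0.2]]]'
```

```text
t: 10.5
tool_pos: [0.6426, 0.1382, 0.1225]
orientation: [-1.284, 1.156, 1.276]
force: [-0.1, -0.2, -0.6]
opening: 0.0547
t: 10.7
tool_pos: [0.642, 0.1381, 0.1214]
orientation: [-1.283, 1.157, 1.277]
force: [-0.5, -0.3, -0.8]
opening: 0.0548
```

Empty too, so the third box is the full one. I'll set this one back.

```bash
python3 -m inch '[[[0.015,0,0,0,0,0,0.2],[0.015,0,0,0,0,0,0.2],[0,0,0,0,0,0,0.2],[0,0,0,0,0,0,0.2],[0.006,0,0,0,0,0,0.2],[0,0,0,0,0,0,0.2],[0,0,0,0,0,0,0.2],[0,0,0,0,0,0,0.2]]]'
python3 -c "from h import *;togo(.6427,.1382,.0775,95.7)"
```

```text
t: 11.5
tool_pos: [0.6411, 0.138, 0.0802]
orientation: [-1.282, 1.16, 1.279]
force: [-0.5, -0.2, -1.2]
opening: 0.055
t 11.50 p [0.6411 0.138  0.0802] F [-0.52 -0.24 -1.24] open 0.0550 q [ 0.134  0.391  1.472 -0.     1.276 -1.535]
[[ 0.002 -0.995 -0.098]
 [ 0.    -0.098  0.995]
 [-1.    -0.002  0.   ]]
shift [ 0.0027 -0.0017  0.0001] shift after turn [ 0.0027 -0.0017  0.0001] turn [-0.002  0.     0.002]
```

```bash
python3 -m inch '[[[0.003,-0.001,0,0,0,0,0.2],[0,0,0,0,0,0,0.2],[0,0,0,0,0,0,0.2],[0,0,0,0,0,0,0.7],[0,0,0,0,0,0,1],[0,0,0,0,0,0,1],[0,0,0,0,0,0,1],[-0.015,0,0,0,0,0,1],[-0.025,0,0,0,0,0,1],[-0.03,0,0,0,0,0,1],[-0.03,0,0,0,0,0,1],[-0.02,-0.0,0,0,0,0,1]]]'
python3 -m inch '[[[0,0.027,-0.018,0,0,0,1],[0,0.027,-0.018,0,0,0,1],[0,0.027,-0.018,0,0,0,1],[0,0.027,-0.018,0,0,0,1],[0,0.027,-0.018,0,0,0,1],[0,0.027,-0.018,0,0,0,1],[0,0.027,-0.018,0,0,0,1],[0,0.027,-0.018,0,0,0,1],[0,0,0,0.114,0,0,1],[0,0,0,0.114,0,0,1],[0,0,0,0.114,0,0,1],[0,0,0,0.114,0,0,1],[0,0,0,0,0,0,1],[0,0,0,0,0,0,1]]]'
python3 -c "from h import *;togo(.4344,-.0335,.13,69.4)
for o in find():print(*o)"
```

```text
t: 12.7
tool_pos: [0.6404, 0.1378, 0.2024]
orientation: [-1.28, 1.162, 1.282]
force: [-0.1, -0.0, 0.7]
opening: 0.0927
t: 14.1
tool_pos: [0.4377, -0.0326, 0.2251]
orientation: [-0.945, 1.337, 0.912]
force: [-0.6, -0.3, -0.9]
opening: 0.093
t 14.10 p [ 0.4377 -0.0326  0.2251] F [-0.59 -0.34 -0.94] open 0.0930 q [-0.194 -0.351  1.954  0.003  1.507 -1.394]
[[ 0.032 -0.931  0.362]
 [-0.003  0.363  0.932]
 [-0.999 -0.031  0.009]]
shift [ 0.095   0.0057 -0.0029] shift after turn [ 0.0951  0.0028 -0.002 ] turn [-0.011  0.009  0.031]
g [0.5151 0.3278] [0.0571 0.089 ] long-axis deg 5.4 tri [0.5151 0.329  0.0906] mis 0.0077
g [0.6399 0.1382] [0.0546 0.089 ] long-axis deg 5.7 tri [0.641  0.1378 0.0915] mis 0.0069
y [ 0.4687 -0.3217] [0.1283 0.1679] long-axis deg 166.9 tri [ 0.4676 -0.3256  0.0284] mis 0.0052
```

Both empties are back within 1 mm of their starting spots.

```bash
python3 -m inch '[[[0,0.002,-0.002,-0.01,0.008,0.03,1],[0,0,0,0,0,0,1],[0.03,0,0,0,0,0,1],[0.03,0,0,0,0,0,1],[0.025,0,0,0,0,0,1],[0,0,0,0,0,0,1],[0,0,0,0,0,0,1]]]'
python3 -c "from h import *;togo(.4344,-.0335,.0725,69.4)"
```

```text
t: 14.9
tool_pos: [0.4358, -0.0339, 0.1388]
orientation: [-0.944, 1.357, 0.947]
force: [1.2, 0.5, 0.9]
opening: 0.0925
t 14.90 p [ 0.4358 -0.0339  0.1388] F [1.21 0.51 0.9 ] open 0.0925 q [-0.195 -0.256  2.037  0.     1.362 -1.413]
[[-0.002 -0.938  0.346]
 [ 0.001  0.346  0.938]
 [-1.     0.002  0.   ]]
shift [ 0.0663  0.0013 -0.0001] shift after turn [ 0.0663  0.0015 -0.0001] turn [ 0.006 -0.    -0.002]
```

```bash
python3 -m inch '[[[0.02,0,0,0.005,0,0,1],[0.02,0,0,0,0,0,1],[0.02,0,0,0,0,0,1],[0,0,0,0,0,0,1],[0.005,0,0,0,0,0,1],[0,0,0,0,0,0,1]]]'
python3 -c "from h import *;togo(.4344,-.0335,.0725,69.4)"
```

```text
t: 15.5
tool_pos: [0.4425, -0.0351, 0.0822]
orientation: [-0.947, 1.35, 0.936]
force: [-0.2, -0.7, -0.7]
opening: 0.093
t 15.50 p [ 0.4425 -0.0351  0.0822] F [-0.15 -0.74 -0.67] open 0.0930 q [-0.195 -0.179  2.082  0.     1.229 -1.409]
[[ 0.01  -0.937  0.349]
 [-0.002  0.349  0.937]
 [-1.    -0.01   0.002]]
shift [ 0.0096  0.0082 -0.0013] shift after turn [ 0.0097  0.0081 -0.0013] turn [0.003 0.002 0.01 ]
```

```bash
python3 -m inch '[[[0.009,0.008,-0.001,0,0.002,0.01,1],[0,0,0,0,0,0,1],[0,0,0,0,0,0,1],[0,0,0,0,0,0,0.5],[0,0,0,0,0,0,0.3],[0,0,0,0,0,0,0.2],[0,0,0,0,0,0,0.2],[0,0,0,0,0,0,0.2],[0,0,0,0,0,0,0.2]]]' 35
python3 -m inch '[[[-0.01,0,0,0,0,0,0.2],[-0.015,0,0,0,0,0,0.2],[-0.015,0,0,0,0,0,0.2],[0,0,0,0,0,0,0.2],[0,0,0,0,0,0,0.2],[0,0,0,0,0,0,0.2],[0,0,0,0,0,0,0.2]]]'
python3 -c "from h import *;togo(.4684,-.3225,.18,69.4)"
```

```text
t: 16.4
tool_pos: [0.4364, -0.0339, 0.076]
orientation: [-0.946, 1.354, 0.94]
force: [-1.6, -1.8, -0.5]
opening: 0.0548
t: 17.1
tool_pos: [0.4323, -0.0325, 0.1141]
orientation: [-0.94, 1.36, 0.946]
force: [-0.2, -0.9, -5.4]
opening: 0.0545
t 17.10 p [ 0.4323 -0.0325  0.1141] F [-0.24 -0.94 -5.42] open 0.0545 q [-0.194 -0.237  2.069  0.     1.315 -1.408]
[[-0.005 -0.937  0.349]
 [ 0.001  0.349  0.937]
 [-1.     0.005 -0.   ]]
shift [-0.0664 -0.1347 -0.2592] shift after turn [-0.0659 -0.1358 -0.2587] turn [ 0.003 -0.    -0.005]
```

−5.4 N: this one is the full box. I'll carry it to the tray.

```bash
python3 -m inch '[[[-0.02,0,0,0,0,0,0.2],[-0.02,0,0,0,0,0,0.2],[-0.025,0,0,0,0,0,0.2],[0,0,0,0,0,0,0.2],[0,-0.0134,-0.0258,0,0,0,0.2],[0,-0.0134,-0.0258,0,0,0,0.2],[0,-0.0134,-0.0258,0,0,0,0.2],[0,-0.0134,-0.0258,0,0,0,0.2],[0,-0.0134,-0.0258,0,0,0,0.2],[0,-0.0134,-0.0258,0,0,0,0.2],[0,-0.0134,-0.0258,0,0,0,0.2],[0,-0.0134,-0.0258,0,0,0,0.2],[0,-0.0134,-0.0258,0,0,0,0.2],[0,-0.0134,-0.0258,0,0,0,0.2],[0,0,0,0,0,0,0.2],[0,0,0,0,0,0,0.2],[0,0,0,0,0,0,0.2]]]'
python3 -c "from h import *;togo(.4684,-.3225,.115,69.4)"
```

```text
t: 18.8
tool_pos: [0.4586, -0.326, 0.1474]
orientation: [-0.918, 1.373, 0.975]
force: [-1.3, -0.4, -4.5]
opening: 0.0544
t 18.80 p [ 0.4586 -0.326   0.1474] F [-1.26 -0.43 -4.5 ] open 0.0544 q [-0.704  0.125  1.658 -0.007  1.396 -1.92 ]
[[-0.033 -0.937  0.347]
 [ 0.019  0.346  0.938]
 [-0.999  0.037  0.006]]
shift [ 0.0321 -0.0091  0.0065] shift after turn [ 0.0324 -0.0079  0.0067] turn [ 0.005  0.006 -0.037]
```

```bash
python3 -m inch '[[[0,-0.006,0.006,0.005,0.006,-0.037,0.2],[0,0,0,0,0,0,0.2],[0,0,0,0,0,0,0.2]]]'
python3 -c "from h import *;togo(.4684,-.3225,.115,69.4);cv2.imwrite('pics/s1.png',cam('scene')[0])"
```

```text
t: 19.1
tool_pos: [0.4655, -0.3194, 0.145]
orientation: [-0.939, 1.358, 0.946]
force: [0.4, 0.0, -4.5]
opening: 0.0546
t 19.10 p [ 0.4655 -0.3194  0.145 ] F [ 0.36  0.02 -4.52] open 0.0546 q [-0.692  0.099  1.69   0.     1.356 -1.906]
[[-0.003 -0.937  0.349]
 [ 0.002  0.349  0.937]
 [-1.     0.004  0.001]]
shift [ 0.03   -0.0039 -0.002 ] shift after turn [ 0.03   -0.0038 -0.0019] turn [ 0.003  0.001 -0.004]
```

View pics/s1.png

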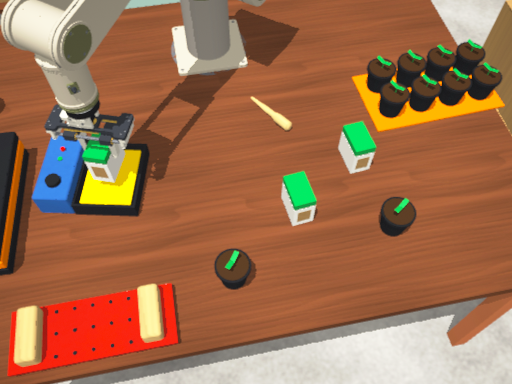

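The box hangs upright over the plate (lid about (98,156), label (103,172)), and the two empties are standing. I'll lower it gently.

```bash
python3 -m inch '[[[0.01,-0.003,-0.002,0,0,0,0.2],[0.012,0,0,0,0,0,0.2],[0,0,0,0,0,0,0.2],[0.008,0,0,0,0,0,0.2],[0,0,0,0,0,0,0.2],[0,0,0,0,0,0,0.2]]]'
python3 -c "from h import *;togo(.4684,-.3225,.100,69.4)"
```

```text
t: 19.75
tool_pos: [0.4676, -0.3224, 0.112]
orientation: [-0.939, 1.359, 0.947]
force: [-0.1, 0.2, -2.9]
opening: 0.0549
t 19.75 p [ 0.4676 -0.3224  0.112 ] F [-0.1   0.18 -2.92] open 0.0549 q [-0.694  0.142  1.707 -0.     1.298 -1.908]
[[-0.004 -0.937  0.349]
 [ 0.003  0.349  0.937]
 [-1.     0.005  0.002]]
shift [ 0.012  -0.0008  0.0001] shift after turn [ 0.012  -0.0008  0.0001] turn [ 0.003  0.002 -0.005]
```

Contact came at 0.112 m, as expected. Now pressing down to the stop.

```bash
python3 -m inch '[[[0.006,0,0,0,0.002,-0.004,0.2],[0.005,0,0,0,0,0,0.2],[0,0,0,0,0,0,0.2],[0,0,0,0,0,0,0.2],[0,0,0,0,0,0,0.2]]]'
python3 -c "from h import *;togo(.4684,-.3225,.100,69.4)"
```

```text
t: 20.25
tool_pos: [0.4682, -0.3229, 0.1018]
orientation: [-0.945, 1.357, 0.941]
force: [-1.5, 0.4, -1.2]
opening: 0.0549
t 20.25 p [ 0.4682 -0.3229  0.1018] F [-1.51  0.42 -1.24] open 0.0549 q [-6.930e-01  1.490e-01  1.719e+00 -1.000e-03  1.272e+00 -1.908e+00]
[[ 0.001 -0.937  0.349]
 [-0.002  0.349  0.937]
 [-1.    -0.002 -0.001]]
shift [ 0.0018 -0.      0.0004] shift after turn [ 0.0018 -0.      0.0004] turn [ 0.003 -0.001  0.002]
```

```bash
python3 -m inch '[[[0.002,0,0,0,0,0,0.2],[0,0,0,0,0,0,0.2],[0,0,0,0,0,0,0.2],[0,0,0,0,0,0,0.7],[0,0,0,0,0,0,1],[0,0,0,0,0,0,1],[0,0,0,0,0,0,1],[-0.015,0,0,0,0,0,1],[-0.025,0,0,0,0,0,1],[-0.03,0,0,0,0,0,1],[-0.03,0,0,0,0,0,1],[-0.02,0,0,0,0,0,1],[0,0,0.03,0,0,0,1],[0,0,0.04,0,0,0,1],[0,0,0.04,0,0,0,1],[0,0,0.04,0,0,0,1],[0,0,0.04,0,0,0,1],[0,0,0,0,0,0,1],[0,0,0,0,0,0,1]]]'
python3 - <<'E'
from h import *
st()
for o in find(dict(g=.124,y=.024)):print(*o)
for o in find():print(*o)
a=cam('scene')[0][110:240,20:340];b=cam('top')[0][140:300,100:480]
f=lambda i:cv2.resize(i,(760,int(760*i.shape[0]/i.shape[1])))
i=np.vstack([f(a),f(b)])[:629];cv2.imwrite('pics/e.png',cv2.resize(i,None,fx=.9,fy=.9))
E
```

```text
t: 22.15
tool_pos: [0.5395, -0.1411, 0.2422]
orientation: [-0.955, 1.35, 0.924]
force: [0.1, -0.2, -0.3]
opening: 0.0929
t 22.15 p [ 0.5395 -0.1411  0.2422] F [ 0.06 -0.21 -0.27] open 0.0929 q [-0.345 -0.006  1.618 -0.005  1.509 -1.556]
[[ 0.017 -0.936  0.351]
 [-0.011  0.351  0.936]
 [-1.    -0.02  -0.004]]
g [0.514  0.3207] [0.0557 0.0867] long-axis deg 5.4 tri [0.5151 0.329  0.0905] mis 0.0258
g [0.6358 0.1357] [0.053  0.0872] long-axis deg 6.1 tri [0.6408 0.1379 0.0913] mis 0.0249
g [0.5151 0.3278] [0.0571 0.089 ] long-axis deg 5.4 tri [0.5151 0.329  0.0906] mis 0.0078
g [0.6398 0.1383] [0.0544 0.0892] long-axis deg 5.7 tri [0.6408 0.1379 0.0914] mis 0.0070
```

View pics/e.png

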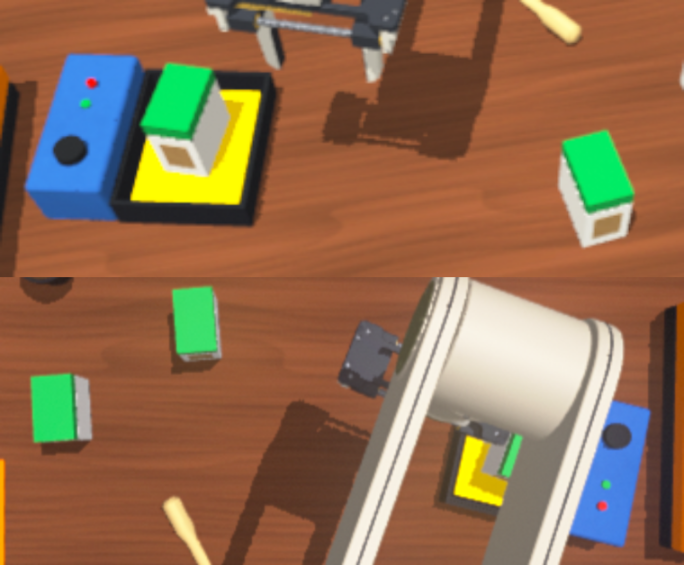

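The full box stands upright on the plate, but the arm hides it from above. I'll swing the arm clear to measure it.

```bash
python3 -m inch '[[[0,0,0.04,0,0,0,1],[0,0,0.04,0,0,0,1],[0,0,0.04,0,0,0,1],[0,0,0.04,0,0,0,1],[0,0,0.04,0,0,0,1],[0,0,0,0,0,0,1],[0,0,0,0,0,0,1]]]'
python3 - <<'E'
from h import *
st();a=find(dict(g=.124,y=.024));b=find()
for o in a+b:print(*o)
T=cam('top');S=cam('scene')
# plate top height by its free outer corners, both views
for n,X in(('top',T),('scene',S)):
    for c in blobs(X[0],Y[0],Y[1],400):
        for z in(.036,.024):
            r=cv2.minAreaRect(plane(c,*X[1:],z).astype(np.float32));print(n,z,np.round(r[0],4),np.round(r[1],4))
E
```

```text
t: 23.15
tool_pos: [0.612, 0.0427, 0.2383]
orientation: [-0.942, 1.359, 0.913]
force: [-0.4, 0.2, -0.7]
opening: 0.0934
t 23.15 p [0.612  0.0427 0.2383] F [-0.44  0.16 -0.68] open 0.0934 q [-0.007  0.153  1.458 -0.012  1.516 -1.201]
[[ 0.013 -0.93   0.367]
 [-0.012  0.367  0.93 ]
 [-1.    -0.017 -0.006]]
g [ 0.4667 -0.3208] [0.054  0.0873] long-axis deg 159.5 tri [ 0.4665 -0.3247  0.1148] mis 0.0071
g [0.5141 0.3207] [0.0557 0.0869] long-axis deg 5.4 tri [0.5151 0.329  0.0905] mis 0.0257
g [ 0.4666 -0.3288] [0.055  0.0894] long-axis deg 159.5 tri [ 0.4665 -0.3246  0.1148] mis 0.0119
g [0.5151 0.3278] [0.0571 0.089 ] long-axis deg 5.4 tri [0.5151 0.3289 0.0907] mis 0.0077
top 0.036 [ 0.4686 -0.318 ] [0.1263 0.166 ]
top 0.024 [ 0.4685 -0.3218] [0.1277 0.1678]
scene 0.036 [ 0.475  -0.3213] [0.1283 0.1648]
scene 0.024 [ 0.4664 -0.3238] [0.1298 0.1666]
```

The lid triangulates 24 mm above the bench boxes' lids, so the plate is at its stop (24 mm). The box is centred within about 3 mm, so I'll hand the job in.

```bash
python3 -c "from plant import workorder;print(workorder.close_job())"
```

```text
the job is handed in; nothing more can be done
None
```

The full seed box is upright on the yellow plate, holding it pressed down. Both empty boxes are back where they stood. I handed the job in at about 23 s of the allowed 69 s; no verdict was given.

- **Finding the full box:** I lifted all three. Two pulled about 1 N, so they are empty. The third pulled about 5.4 N, so it is the full one.
- **Full box:** in my last check it was centred within about 3 mm. Its lid measured 24 mm higher than the lid of a box on the bench, which matches the plate resting at its stop. It was released, and the arm was clear of everything.
- **Empty boxes:** each is within about 1 mm of its start. The arm hid one of them in the very last picture, so that figure comes from about a second earlier, after I had put it back.
- **Disagreement:** heights worked out from the two cameras came out about 8–10 mm lower than the stated sizes (lid 90 mm instead of 100, plate 28 mm instead of 36). I put this down to a steady offset, and I judged the plate by the difference in lid heights. The force at first contact with the plate, right where the stated 36 mm predicts, supports that.

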